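# Close the yellow dye tub with its lid

## Task

Two empty dye tubs stand on the red tray and their lids lie on the bench. Take the lid with the yellow handle by its handle and lower it (do not drop it) onto the tub with the yellow rim, long side along long side, so that the plug under it sits inside the rim and the lid lies flat, fully home. Leave the tubs standing where they are, and leave the blue-handled lid alone.

Things in the scene. Friction and masses are not known exactly. Their poses are not given: they have to be found in the camera images.
- yellow_lid: White plastic lid with a yellow bar handle, right way up on the table, loose, about 0.14 kg. Plug below 102 (its x) x 72 (y) x 6 mm, plate 150 x 120 x 5 on it, solid handle at its centre 60 long (x), 18 wide (y), 11 to 45 mm above the origin. Origin: centre of the plug's underside, z up. Fully home, its origin is 54 mm above the tub's; 10 mm play each side; either way round fits.
- yellow_tub: Open white plastic tub, yellow band round its rim, on a red tray: outside 130 (its x) x 100 (y) x 60 mm high, opening 122 x 92, band 142 x 112 over all; about 0.35 kg, loose. Origin: centre of underside, z up; rim 60 mm above. The tray's floor is 5 mm above the table and its edge 16 mm.
- blue_lid: White plastic lid with a blue bar handle, right way up on the table, loose, about 0.14 kg. Plug below 102 (its x) x 72 (y) x 6 mm, plate 150 x 120 x 5 on it, solid handle at its centre 60 long (x), 18 wide (y), 11 to 45 mm above the origin. Origin: centre of the plug's underside, z up. A bystander.
- blue_tub: Open white plastic tub, blue band round its rim, on a red tray: outside 130 (its x) x 100 (y) x 60 mm high, opening 122 x 92, band 142 x 112 over all; about 0.35 kg, loose. Origin: centre of underside, z up; rim 60 mm above. A bystander.
Mind the look-alikes: they are no part of the job. Leave any orange look-alike of the yellow_lid alone.

How it is judged (in metres and radians):
At the end, for the whole second after the job is handed in: The yellow lid lies at rest fully home on the yellow tub: its origin 50 to 57 mm above the tub's, centres within 16 mm seen from above, long sides within 12 degrees, lid and tub level within 3.4 degrees, and the tub within 40 mm of where it stood (z of yellow_lid in the frame of yellow_tub between 0.05 and 0.057 m and horizontal distance between yellow_lid and yellow_tub below 0.016 m and angle between the x axis of yellow_lid and the x axis of yellow_tub, either way round below 0.21 rad and angle between each of yellow_lid, yellow_tub's own z axis and vertical below 0.06 rad and distance of yellow_tub from where it was at the start of the episode below 0.04 m and linear speed of yellow_lid below 0.02 m/s); the robot touches nothing.
It fails at once if the blue tub is shifted by more than 40 mm (distance of blue_tub from where it was at the start of the episode above 0.04 m).
It fails at once if the blue lid is shifted by more than 40 mm (distance of blue_lid from where it was at the start of the episode above 0.04 m).
It fails at once if the yellow lid is dropped: it moves at more than 0.6 m/s (a fall of about 20 mm) with no finger touching it (linear speed of yellow_lid above 0.6 m/s and contact force between the fingers and yellow_lid below 0.05 N).
It also fails if it takes over 40 s, if anything falls off the work surface, if the arm or the gripper's body presses on something with over 40 N, if the wrist force passes 120 N, or if a joint passes its speed limit or range.

## Robot

A 6-joint arm with a two-finger parallel gripper is mounted at the origin on the work surface. World frame = base frame: x ahead of the robot, y to its left, z up, the work surface at z = 0. Lengths are in m, angles in degrees, forces in N, time in s.
With the tool pointing down it reaches from about 0.375 to 0.9 m from the base axis. Payload 3.1 kg.
Tool frame: the origin (TCP) lies on the centre line of the jaws, within the pads' length; the fingertips stand 25 mm ahead of it and the grasp point (between the pads) lies 6 mm ahead of it; y points along the fingers, x is the direction in which the jaws open and shut, and the axes are right-handed (so a half turn about y gives the same grasp; the last joint's range is limited). The gripper opens to 87 mm and grips with 3 to 60 N. Pads are 19 mm wide; open, the fingers measure 117 mm over their backs; the gripper's body (75 mm by 190 mm) begins 51 mm behind the grasp point.
Start: joints at [-10.227, 30.224, 82.088, -0, 67.689, -10.227], TCP at [0.625, 0, 0.248] pointing down, gripper open.
Joint ranges: [-176.69, 176.69], [-43.24, 126.21], [12.49, 139.97], [-82, 262], [0, 151.66], [-163.58, 163.58]. Speed limits (degrees/s): [159.86, 159.86, 180, 180, 180, 180].

## Interface

Orientations are given as a 3x3 rotation matrix whose columns are the frame's x, y, z axes.
In Python, from rig import * gives the robot as it stands.
- The arm moves only by the tool play_rows, never from a script. Its argument "commands" is a list of rows, each a list of 2 entries, a list of its own where there are three numbers: the shift along the world's x, y, z in m, then the turn, a rotation vector about the world's x, y, z in rad. A call has 1 to 10 rows; each row is the pose to reach, as a shift and turn from the pose commanded when the call began; what a row does not reach only later rows make up. A row lasts 1/8 s, in which the tool goes at most 62.5 mm and 10.7 degrees, less where a joint would pass 70% of its speed; a pose out of reach is approached as far as the arm can. A call with a gripper value outside its range is refused whole. "gripper" is the finger opening in m, from 0 to 0.087, set as the call begins (left out, the last holds). The fingers move at their own pace and stop on an object; the grip force is fixed at half the most. Time passes only in rows, so rows that repeat a pose let the fingers close. It gives the time, the measured TCP pose, the force and the opening at its end, in the units of the state.
- read_state(): the state, without advancing time (a new reading comes with each control period).
- capture(name): name is "scene" or "side" or "wrist"; returns a dict with "frame" (400x640x3 uint8, red, green, blue), "depth" (400x640 float32, m along the optical axis (not along the pixel's ray), 0 where there is no reading), "mtx" (3x3 intrinsics, pixels), "cam_to_world" (4x4, takes a point from camera to world coordinates); the wrist camera has in their place "hand_eye" (4x4, takes a point from camera to tool coordinates, whose origin is the TCP and whose axes are the tool frame's). Camera axes: x right, y down, z forward; pixel columns grow to the right and rows downward; lengths in m; the calibration is good to about 2 mm. A picture is of the moment at which its call begins: read the wrist's pose just before it.
- hand_in(): hands the job in, once; it reports no verdict.
The state is a dict: "time_s": time; "joint_positions": joint angles; "qvel": joint speeds; "tau": joint torques, N m; "position": TCP position; "tcp_rot": TCP orientation; "force": force on the tool from outside, world axes, zero at the start; "moment": the same for the moment, N m; "opening": opening from 0.0 (shut) to 1.0 (fully open).
Only numpy, scipy, OpenCV 4.12 (cv2) and the standard library are available. Lean on these libraries where they do the work, as an engineer would, in place of code of your own. Each camera call takes 0.05 s, during which the arm holds its last target. There are 200 camera calls.

## Working session

There is one attempt and no reset: what is moved stays moved. The work goes in short steps, Python scripts to look and compute and a tool call to move; the robot and the scene stay as the last step left them, time stands still between calls to the robot, and variables do not carry over. Pictures are saved under pics/ and viewed, about 8 in all and at most 12, crops included, and the job is handed in when it is done.

Besides the shell and the picture viewer there is one more tool, called after "Request:" by a JSON object that holds its "method" and its "body". play_rows: Moves the arm, as the interface text tells. Its arguments: {"type":"object","properties":{"commands":{"type":"array"},"gripper":{"type":"number"}},"required":["commands"]}

```bash
mkdir -p pics && python3 - <<'E'
from rig import *
import cv2,numpy as np
s=read_state();print(s['time_s'],s['position'],s['tcp_rot'],s['opening'])
for n in("scene","side"):
    c=capture(n);np.savez(f'{n}0.npz',**c)
    cv2.imwrite(f'pics/{n}0.png',c['frame'][:,:,::-1]);print(n,c['mtx'].round(1).tolist(),c['cam_to_world'].round(3).tolist())
E
```

```text
0.0 [6.24317450e-01 1.40121685e-04 2.46589332e-01] [[ 9.99997809e-01 -2.09348850e-03  1.61959821e-05]
 [-1.53918864e-05  3.84109223e-04  9.99999926e-01]
 [-2.09349456e-03 -9.99997735e-01  3.84076158e-04]] 0.9970045805187395
scene [[413.0, 0.0, 313.4], [0.0, 413.0, 199.3], [0.0, 0.0, 1.0]] [[0.873, 0.405, -0.272, 0.687], [0.487, -0.72, 0.493, -0.617], [0.004, -0.563, -0.826, 0.871], [0.0, 0.0, 0.0, 1.0]]
side [[384.6, 0.0, 320.2], [0.0, 384.6, 197.1], [0.0, 0.0, 1.0]] [[0.912, -0.249, 0.325, 0.064], [-0.409, -0.522, 0.749, -0.947], [-0.016, -0.816, -0.578, 0.712], [0.0, 0.0, 0.0, 1.0]]
```

View pics/scene0.png

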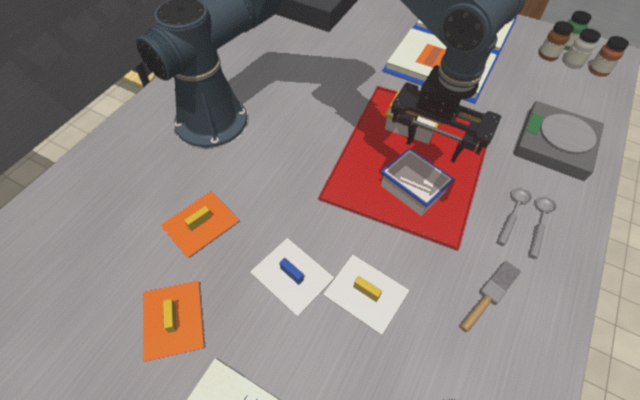

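View pics/side0.png

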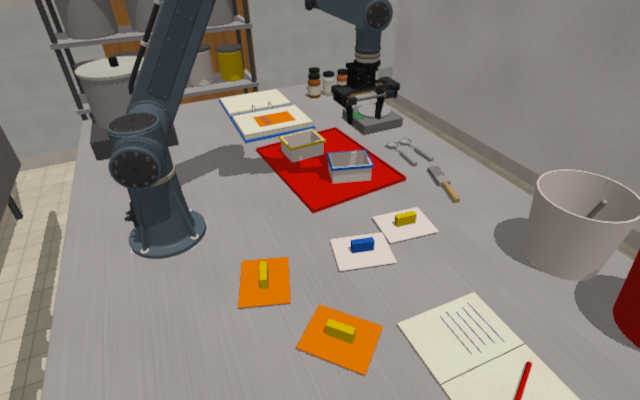

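The scene view shows three yellow-handled lids: a white plate at (368,289) and orange plates at (198,216) and (170,315). The one meant is the white plate, (368,289) in scene and (405,218) in side. The yellow-rimmed tub is at side (302,145), partly hidden by the gripper in the scene view. Next I'll measure both and confirm in a crop.

```bash
cat > h.py <<'E'
import numpy as np,cv2
def world(c,T=None):
    T=c['cam_to_world'] if T is None else T
    K=c['mtx'];d=c['depth'];v,u=np.mgrid[:d.shape[0],:d.shape[1]]
    P=np.stack([(u-K[0,2])/K[0,0]*d,(v-K[1,2])/K[1,1]*d,d],-1)
    return P@T[:3,:3].T+T[:3,3]
def hsv(c): return cv2.cvtColor(c['frame'],cv2.COLOR_RGB2HSV)
def yellow(c): return cv2.inRange(hsv(c),(21,100,60),(35,255,255))>0
def white(c): return cv2.inRange(hsv(c),(0,0,140),(179,40,255))>0
def rect(p):
    (x,y),(w,h),a=cv2.minAreaRect((p[:,:2]*1000).astype(np.float32))
    if w<h: w,h,a=h,w,a+90
    return [round(x/1000,4),round(y/1000,4)],round(w,1),round(h,1),round((a+90)%180-90,1)
E
python3 - <<'E'
from h import *
for n,lid,tub in(("scene",(368,289),(410,125)),("side",(405,218),(302,145))):
    c=dict(np.load(f'{n}0.npz'));P=world(c);Z=P[...,2];Y=yellow(c);W=white(c)
    def near(q,r):
        v,u=np.mgrid[:400,:640];return (abs(u-q[0])<r)&(abs(v-q[1])<r)
    m=Y&near(lid,30);print(n,'handle n',m.sum(),'z pct',np.percentile(Z[m],[5,50,95]).round(4))
    t=m&(Z>.04);print(' top',t.sum(),rect(P[t]))
    m=(W|Y)&near(lid,48)&(Z>.006)&(Z<.018)
    k,l,st,_=cv2.connectedComponentsWithStats(m.astype(np.uint8));i=1+st[1:,4].argmax();m=l==i
    print(' plate',m.sum(),Z[m].mean().round(4),rect(P[m]))
    m=Y&near(tub,40);print(' rim',m.sum(),np.percentile(Z[m],[5,50,95]).round(4),rect(P[m&(Z>.055)]))
c=dict(np.load('scene0.npz'));f=c['frame'][:,:,::-1]
d=dict(np.load('side0.npz'))['frame'][:,:,::-1]
a=cv2.resize(f[190:370,130:430],(750,450)[:2],interpolation=cv2.INTER_CUBIC)
cv2.imwrite('pics/crop.png',a)
E
```

```text
scene handle n 317 z pct [0.0232 0.0429 0.0458]
 top 217 ([0.6668, -0.428], 376.5, 56.3, -75.5)
 plate 3347 0.01 ([0.6051, -0.2582], 188.1, 120.8, -6.6)
 rim 56 [0.0593 0.0638 0.326 ] ([0.5339, 0.1448], 367.0, 138.4, -83.9)
side handle n 249 z pct [0.0155 0.036  0.0458]
 top 105 ([0.6218, -0.262], 59.1, 20.3, -3.4)
 plate 1941 0.0107 ([0.5633, -0.2901], 266.5, 189.6, -5.5)
 rim 156 [0.0021 0.064  0.0664] ([0.3433, -0.3176], 1367.8, 167.7, 73.1)
```

View pics/crop.png

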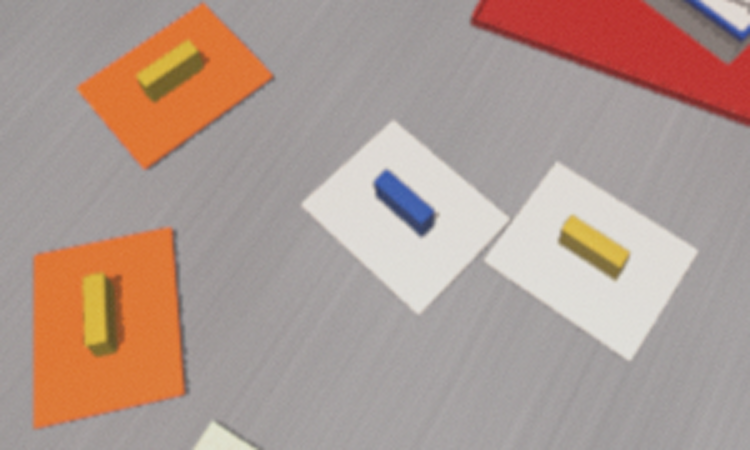

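The crop confirms it: the white plate with the yellow handle at crop (595,245) is the target. The blue-handled lid nearly touches it at its left corner, so I'll lift straight up. The depth outliers need filtering, including for the tub.

```bash
python3 - <<'E'
from h import *
for n in("scene","side"):
    c=dict(np.load(f'{n}0.npz'));P=world(c);Z=P[...,2];Y=yellow(c)&(c['depth']>0)
    def nr(x,y,r): return np.hypot(P[...,0]-x,P[...,1]-y)<r
    t=Y&nr(.622,-.262,.06)&(Z>.041)&(Z<.05);print(n,' top',t.sum(),rect(P[t]))
    t=Y&(P[...,1]>0)&(P[...,1]<.3)&(Z>.057)&(Z<.072);print(' rim',t.sum(),rect(P[t]),P[t].min(0),P[t].max(0))
    t=(cv2.inRange(hsv(c),(100,120,60),(125,255,255))>0)&(Z>.06)&(Z<.072)&(P[...,0]>.4)&nr(.6,.1,.25);print(' bluerim',t.sum(),rect(P[t]))
E
```

```text
scene  top 208 ([0.6245, -0.2611], 58.1, 18.7, -6.8)
 rim 41 ([0.5247, 0.2274], 139.1, 44.2, -0.6) [0.45528864 0.20581222 0.05804626] [0.59428338 0.250161   0.0667216 ]
 bluerim 137 ([0.6202, 0.0154], 170.5, 87.1, 17.5)
side  top 99 ([0.6218, -0.262], 59.1, 20.3, -3.4)
 rim 130 ([0.5223, 0.2529], 144.9, 90.7, 2.8) [0.44804672 0.20476241 0.05722172] [0.59551616 0.29490394 0.06793111]
 bluerim 109 ([0.6071, 0.0504], 143.2, 113.8, -17.8)
```

Handle about (0.623,-0.262) at yaw about -5°; yellow rim about (0.522,0.252) at yaw about 2°. I'll go above the lid, turning -95°.

Request:
{"method": "play_rows", "body": {"commands": [[[0,-0.03,0],[0,0,-0.18]],[[0,-0.06,0],[0,0,-0.36]],[[0,-0.09,0],[0,0,-0.54]],[[0,-0.12,0],[0,0,-0.72]],[[0,-0.15,0],[0,0,-0.9]],[[0,-0.18,0],[0,0,-1.08]],[[0,-0.21,0],[0,0,-1.26]],[[0,-0.24,0],[0,0,-1.44]],[[0,-0.262,0],[0,0,-1.6]],[[0,-0.262,0],[0,0,-1.66]]], "gripper": 0.087}}

```text
time_s: 1.35
position: [0.6245, -0.264, 0.2467]
tcp_rot: [[-0.094, -0.001, 0.996], [-0.996, -0.0, -0.094], [0.0, -1.0, -0.001]]
force: [-0.3, -0.5, -0.9]
opening: 0.999
```

```bash
cat > look.py <<'E'
from rig import *
from h import *
import sys
s=read_state();c=capture('wrist')
T=np.eye(4);T[:3,:3]=s['tcp_rot'];T[:3,3]=s['position'];T=T@c['hand_eye']
print(s['time_s'],np.round(s['position'],4),'jaw yaw',np.degrees(np.arctan2(*np.array(s['tcp_rot'])[[1,0],0])).round(2),'y ax',np.round(np.array(s['tcp_rot'])[:,1],4),'q',np.round(s['joint_positions'],0),np.round(s['force'],1))
P=world(c,T);Z=P[...,2];Y=yellow(c)&(c['depth']>0)
np.savez(sys.argv[1]+'.npz',T=T,**c);cv2.imwrite(f'pics/{sys.argv[1]}.png',c['frame'][:,:,::-1])
E
cat > lid.py <<'E'
exec(open('look.py').read())
t=Y&(Z>.041)&(Z<.05);print('top',t.sum(),rect(P[t]) if t.any() else '')
t=(white(c))&(Z>.006)&(Z<.016);print('plate',t.sum(),rect(P[t]))
E
python3 lid.py w1
```

```text
1.35 [ 0.6245 -0.264   0.2467] jaw yaw -95.4 y ax [-8.e-04 -0.e+00 -1.e+00] q [-32.  35.  74.  -0.  72.  63.] [-0.3 -0.5 -0.9]
top 839 ([0.6222, -0.2613], 59.6, 17.8, -6.2)
plate 23417 ([0.562, -0.2849], 785.9, 263.6, 83.4)
```

View pics/w1.png

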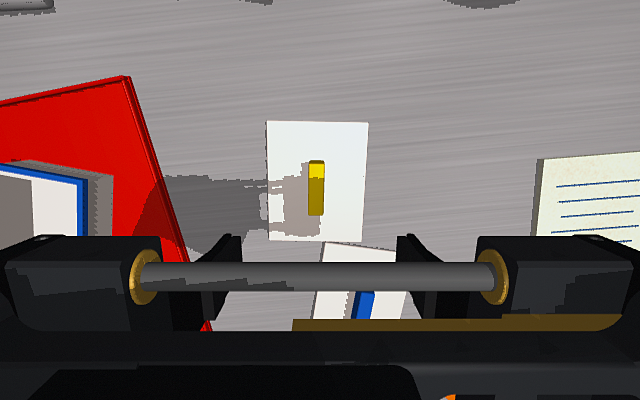

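The wrist view shows the white lid with its handle at (316,188), between the open fingers; the blue lid is just below at (360,290). The handle top measures 59.6 x 17.8 mm, as given. Now I go down and grip.

Request:
{"method": "play_rows", "body": {"commands": [[[-0.002,0.0025,-0.045],[0,0,-0.014]],[[-0.002,0.0025,-0.09],[0,0,-0.014]],[[-0.002,0.0025,-0.135],[0,0,-0.014]],[[-0.002,0.0025,-0.17],[0,0,-0.014]],[[-0.002,0.0025,-0.19],[0,0,-0.014]],[[-0.002,0.0025,-0.202],[0,0,-0.014]],[[-0.002,0.0025,-0.206],[0,0,-0.014]],[[-0.002,0.0025,-0.206],[0,0,-0.014]]]}}

```text
time_s: 2.4
position: [0.6236, -0.2598, 0.0424]
tcp_rot: [[-0.103, 0.001, 0.995], [-0.995, -0.001, -0.103], [0.001, -1.0, 0.002]]
force: [0.1, -0.0, 0.2]
opening: 1.003
```

Request:
{"method": "play_rows", "body": {"commands": [[[0,0,0],[0,0,0]],[[0,0,0],[0,0,0]],[[0,0,0],[0,0,0]],[[0,0,0],[0,0,0]],[[0,0,0],[0,0,0]],[[0,0,0],[0,0,0]]], "gripper": 0.0}}

```text
time_s: 3.15
position: [0.6229, -0.2594, 0.0415]
tcp_rot: [[-0.103, -0.0, 0.995], [-0.995, 0.0, -0.103], [-0.0, -1.0, -0.0]]
force: [-0.6, 0.8, 0.1]
opening: 0.402
```

Request:
{"method": "play_rows", "body": {"commands": [[[0,0,0],[0,0,0]],[[0,0,0],[0,0,0]],[[0,0,0],[0,0,0]],[[0,0,0],[0,0,0]],[[0,0,0],[0,0,0]]]}}

```text
time_s: 3.78
position: [0.623, -0.2595, 0.0415]
tcp_rot: [[-0.103, -0.0, 0.995], [-0.995, -0.0, -0.103], [0.0, -1.0, -0.0]]
force: [0.5, -0.4, -0.5]
opening: 0.209
```

Request:
{"method": "play_rows", "body": {"commands": [[[0,0,0.005],[0,0,0]],[[0,0,0.02],[0,0,0]],[[0,0,0.05],[0,0,0]],[[0,0,0.09],[0,0,0]],[[0,0,0.13],[0,0,0]],[[0,0,0.17],[0,0,0]],[[0,0,0.2],[0,0,0]],[[0,0,0.2],[0,0,0]]]}}

```text
time_s: 4.78
position: [0.6246, -0.2603, 0.2458]
tcp_rot: [[-0.103, 0.007, 0.995], [-0.995, -0.004, -0.103], [0.003, -1.0, 0.007]]
force: [-0.0, -0.7, -0.9]
opening: 0.204
```

Gripped at 17.7 mm and lifted. The scene camera should now see the tub clearly, so I'll measure the rim and the lid in hand.

```bash
cat > rim.py <<'E'
from rig import *
from h import *
import sys
s=read_state();print(s['time_s'],np.round(s['position'],4),'jaw yaw',np.degrees(np.arctan2(*np.array(s['tcp_rot'])[[1,0],0])).round(2),np.round(np.array(s['tcp_rot'])[:,1],4),np.round(s['force'],1))
im=[]
for n in("scene","side"):
    c=capture(n);P=world(c);Z=P[...,2];Y=yellow(c)&(c['depth']>0)
    im.append(c['frame'][:,:,::-1])
    t=Y&(P[...,1]>.1)&(P[...,1]<.4)&(Z>.055)&(Z<.075)
    print(n,t.sum(),rect(P[t]) if t.sum()>20 else '',np.percentile(P[t][:,2],[5,50,95]).round(4) if t.any() else '')
    # top edge outline by rays onto z=.065
    m=(Y&(P[...,1]>.1)&(P[...,1]<.4)&(Z>.04)&(Z<.08)).astype(np.uint8)
    k,l,st,_=cv2.connectedComponentsWithStats(m)
    q=P[(m>0)&(abs(Z-.065)<.004)]
    print('   band top',len(q),rect(q) if len(q)>20 else '')
cv2.imwrite(f'pics/{sys.argv[1]}.png',cv2.resize(np.hstack(im),(800,250)) if len(sys.argv)<3 else np.hstack([im[0][60:310,240:640],im[1][60:310,150:550]]))
E
python3 rim.py r1 x; python3 lid.py w2
```

```text
4.775 [ 0.6246 -0.2603  0.2458] jaw yaw -95.9 [ 0.0069 -0.0042 -1.    ] [-0.  -0.7 -0.9]
scene 14  [0.0621 0.0637 0.0657]
   band top 13 
side 150 ([0.5214, 0.2611], 144.2, 116.2, 1.3) [0.0581 0.0636 0.0669]
   band top 117 ([0.5214, 0.261], 144.2, 116.1, 1.3)
4.875 [ 0.6224 -0.2591  0.2414] jaw yaw -95.91 y ax [-6.e-04  4.e-04 -1.e+00] q [-32.  34.  75.  -0.  71.  64.] [-0.5  0.2 -1.8]
top 5 ([0.3039, -0.5167], 2.4, 2.0, -18.4)
plate 10444 ([0.5355, -0.2768], 772.3, 213.3, 87.2)
```

View pics/r1.png

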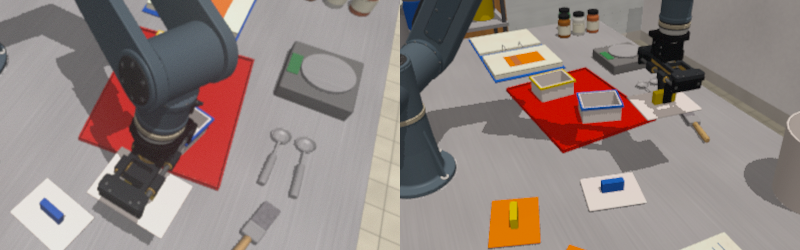

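View pics/w2.png

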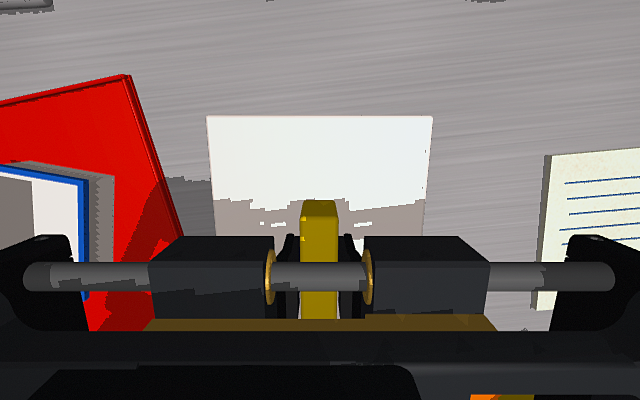

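Side view: full yellow rim 144 x 116 mm centred at (0.521,0.261), yaw 1.3° (expected 142 x 112). Wrist view: the lid is centred and square in the jaws, plate columns 207 to 433 and handle at 318. Carry it over.

Request:
{"method": "play_rows", "body": {"commands": [[[-0.004,0.02,0],[0,0,0.01]],[[-0.012,0.06,0],[0,0,0.02]],[[-0.02,0.1,0],[0,0,0.03]],[[-0.028,0.145,0],[0,0,0.04]],[[-0.036,0.19,0],[0,0,0.05]],[[-0.046,0.235,0],[0,0,0.06]],[[-0.056,0.28,0],[0,0,0.07]],[[-0.064,0.325,0],[0,0,0.08]],[[-0.072,0.365,0],[0,0,0.09]],[[-0.08,0.4,0],[0,0,0.1]]]}}

```text
time_s: 6.18
position: [0.5406, 0.1431, 0.2403]
tcp_rot: [[-0.001, -0.003, 1.0], [-1.0, 0.0, -0.001], [-0.0, -1.0, -0.003]]
force: [0.6, 0.4, -1.5]
opening: 0.204
```

Request:
{"method": "play_rows", "body": {"commands": [[[-0.008,0.04,0],[0,0,0.01]],[[-0.014,0.075,0],[0,0,0.02]],[[-0.018,0.1,-0.02],[0,0,0.025]],[[-0.021,0.115,-0.05],[0,0,0.026]],[[-0.021,0.12,-0.08],[0,0,0.026]],[[-0.021,0.12,-0.1],[0,0,0.026]],[[-0.021,0.12,-0.1],[0,0,0.026]],[[-0.021,0.12,-0.1],[0,0,0.026]]]}}

```text
time_s: 7.18
position: [0.5216, 0.2609, 0.1417]
tcp_rot: [[0.023, -0.0, 1.0], [-1.0, 0.0, 0.023], [-0.0, -1.0, -0.0]]
force: [0.2, 0.6, -1.7]
opening: 0.205
```

```bash
python3 - <<'E'
from rig import *
from h import *
s=read_state();R=np.array(s['tcp_rot']);print(s['time_s'],np.round(s['position'],4),'jaw yaw',np.degrees(np.arctan2(R[1,0],R[0,0])).round(2),np.round(R[:,1],4),np.round(s['force'],1),s['opening'])
for n in("scene","side"):
    c=capture(n);P=world(c);Z=P[...,2]
    np.savez(n+'1.npz',**c)
    near=(np.hypot(P[...,0]-.521,P[...,1]-.261)<.13)&(c['depth']>0)
    t=white(c)&near&(Z>.095)&(Z<.125);q=P[t]
    if len(q)>50: print(n,'plate',len(q),rect(q),np.percentile(q[:,2],[5,50,95]).round(4))
    if n=='side': 
        t=yellow(c)&near&(Z>.058)&(Z<.07);print('rim visible',t.sum(),rect(P[t]))
        u,v=270,120;cv2.imwrite('pics/s1.png',cv2.resize(c['frame'][70:220,200:420,::-1],(770,525)))
E
```

```text
7.175 [0.5216 0.2609 0.1417] jaw yaw -88.67 [-2.e-04  1.e-04 -1.e+00] [ 0.2  0.6 -1.7] 0.20520540712186958
scene plate 1107 ([0.5228, 0.26], 149.5, 121.2, 0.9) [0.1078 0.1102 0.1124]
side plate 443 ([0.5221, 0.2572], 150.1, 125.3, 0.4) [0.1094 0.1115 0.1137]
rim visible 137 ([0.5202, 0.2641], 142.3, 116.2, 2.0)
```

View pics/s1.png

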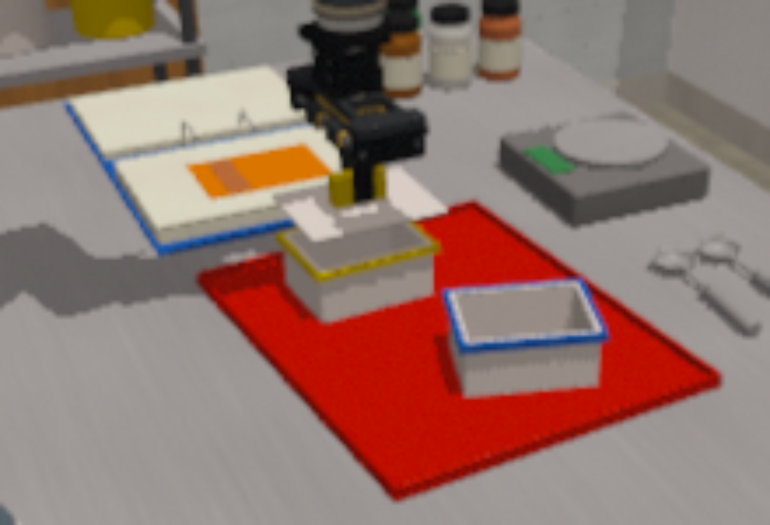

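Side view: the lid hangs level over the yellow tub, plate at crop (360,205) and rim at (360,260). Lid about (0.522,0.259) at yaw 1°, rim about (0.521,0.262) at yaw 1.6°, so I need about 2 mm in y and 41 mm down.

Request:
{"method": "play_rows", "body": {"commands": [[[-0.001,0.002,-0.008],[0,0,0.005]],[[-0.001,0.002,-0.018],[0,0,0.005]],[[-0.001,0.002,-0.026],[0,0,0.005]],[[-0.001,0.002,-0.032],[0,0,0.005]],[[-0.001,0.002,-0.036],[0,0,0.005]],[[-0.001,0.002,-0.038],[0,0,0.005]],[[-0.001,0.002,-0.038],[0,0,0.005]]]}}

```text
time_s: 8.15
position: [0.521, 0.2625, 0.1035]
tcp_rot: [[0.028, 0.0, 1.0], [-1.0, 0.0, 0.028], [-0.0, -1.0, 0.0]]
force: [0.3, 0.6, -1.4]
opening: 0.203
```

Request:
{"method": "play_rows", "body": {"commands": [[[0,0,-0.001],[0,0,0]],[[0,0,-0.002],[0,0,0]],[[0,0,-0.003],[0,0,0]],[[0,0,-0.003],[0,0,0]],[[0,0,-0.003],[0,0,0]]]}}

```text
time_s: 8.78
position: [0.521, 0.2625, 0.1005]
tcp_rot: [[0.028, -0.0, 1.0], [-1.0, 0.0, 0.028], [-0.0, -1.0, -0.0]]
force: [0.3, 0.1, -2.2]
opening: 0.204
```

Request:
{"method": "play_rows", "body": {"commands": [[[0,0,-0.0005],[0,0,0]],[[0,0,-0.001],[0,0,0]],[[0,0,-0.0015],[0,0,0]],[[0,0,-0.0015],[0,0,0]]]}}

```text
time_s: 9.28
position: [0.521, 0.2625, 0.1004]
tcp_rot: [[0.028, 0.001, 1.0], [-1.0, 0.0, 0.028], [-0.0, -1.0, 0.001]]
force: [-2.0, -0.4, 8.7]
opening: 0.201
```

```bash
cat > chk.py <<'E'
from rig import *
from h import *
import sys
s=read_state();print(s['time_s'],np.round(s['position'],4),np.round(s['force'],1),s['opening'])
for n in("scene","side"):
    c=capture(n);P=world(c);Z=P[...,2]
    near=(np.hypot(P[...,0]-.521,P[...,1]-.262)<.13)&(c['depth']>0)
    q=P[white(c)&near&(Z>.066)&(Z<.082)]
    if len(q)>50:
        A=np.c_[q[:,:2]-q[:,:2].mean(0),np.ones(len(q))];k=np.linalg.lstsq(A,q[:,2],rcond=None)[0]
        print(n,'plate',len(q),rect(q),np.percentile(q[:,2],[5,50,95]).round(4),'slope',k.round(3))
    q=P[yellow(c)&near&(Z>.05)&(Z<.07)]
    if len(q)>10: print('  rim',len(q),q.min(0).round(4),q.max(0).round(4))
    q=P[yellow(c)&near&(Z>.1)&(Z<.12)]
    if len(q)>10: print('  handle',len(q),rect(q),np.percentile(q[:,2],[50,95]).round(4))
    if n=='side': cv2.imwrite(f'pics/{sys.argv[1]}.png',cv2.resize(c['frame'][70:220,200:420,::-1],(770,525)))
E
python3 chk.py c1
```

```text
9.275 [0.521  0.2625 0.1004] [-2.  -0.4  8.7] 0.2011392137885989
scene plate 1016 ([0.5221, 0.2608], 147.9, 122.1, 2.2) [0.0669 0.0691 0.0714] slope [-0.001 -0.     0.069]
side plate 431 ([0.5212, 0.2607], 151.0, 123.2, 2.1) [0.0674 0.0698 0.0719] slope [-0.    -0.004  0.07 ]
  rim 13 [0.4574 0.1983 0.0579] [0.5424 0.2122 0.0679]
  handle 30 ([0.5195, 0.2607], 55.9, 26.0, 7.8) [0.1032 0.1057]
```

Contact came at 8.7 N at exactly the expected height: TCP 0.1004, plate top 0.070, level. Now I release, opening fully before leaving.

Request:
{"method": "play_rows", "body": {"commands": [[[0,0,0.001],[0,0,0]],[[0,0,0.001],[0,0,0]],[[0,0,0.001],[0,0,0]],[[0,0,0.001],[0,0,0]],[[0,0,0.001],[0,0,0]],[[0,0,0.001],[0,0,0]],[[0,0,0.001],[0,0,0]],[[0,0,0.001],[0,0,0]]], "gripper": 0.06}}

```text
time_s: 10.38
position: [0.521, 0.2625, 0.1001]
tcp_rot: [[0.028, -0.0, 1.0], [-1.0, 0.0, 0.028], [-0.0, -1.0, -0.0]]
force: [-0.0, 0.7, -0.1]
opening: 0.688
```

Request:
{"method": "play_rows", "body": {"commands": [[[0,0,0.01],[0,0,0]],[[0,0,0.03],[0,0,0]],[[0,0,0.06],[0,0,0]],[[0,0,0.1],[0,0,0]],[[0,0,0.14],[0,0,0]],[[0,0,0.16],[0,0,0]],[[0,0,0.16],[0,0,0]]]}}

```text
time_s: 11.25
position: [0.522, 0.2629, 0.2626]
tcp_rot: [[0.028, 0.005, 1.0], [-1.0, 0.001, 0.028], [-0.001, -1.0, 0.005]]
force: [0.7, -0.2, -1.5]
opening: 0.687
```

```bash
python3 chk.py c2
```

```text
11.25 [0.522  0.2629 0.2626] [ 0.7 -0.2 -1.5] 0.6870581986018104
scene plate 1258 ([0.5222, 0.2619], 147.9, 124.3, 2.2) [0.0667 0.0689 0.0715] slope [ 0.002 -0.     0.069]
  handle 95 ([0.5228, 0.2604], 57.6, 18.5, 0.8) [0.1024 0.1048]
side plate 444 ([0.5215, 0.2573], 151.2, 124.3, 1.8) [0.0677 0.0699 0.0722] slope [ 0.    -0.002  0.07 ]
  rim 12 [0.4564 0.1959 0.0591] [0.5438 0.2098 0.0687]
  handle 44 ([0.5204, 0.2593], 57.0, 21.8, 7.6) [0.1034 0.1056]
```

View pics/c2.png

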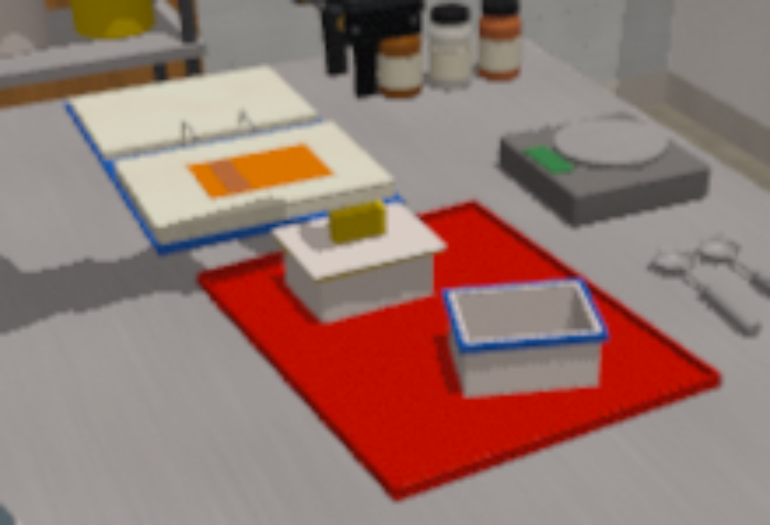

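The picture shows the lid lying flat on the yellow tub, plate at crop (360,240), with the gripper clear above. The plate top measures 0.069 to 0.070, level and centred, so I'm handing in.

```bash
python3 -c "
from rig import *
print(hand_in())"
```

```text
the job is handed in; nothing more can be done
None
```

I took the white lid with the yellow handle by its handle, carried it over and lowered it onto the yellow-rimmed tub. I let go only after contact (8.7 N) at the expected height, then handed in at about 11 s; no verdict is reported.

**Last checks:**
- **Height and level:** the plate top is at 0.069–0.070 m (expected 0.070) and slopes by 0.002 at most.
- **Position:** the lid's centre is about (0.522, 0.260). The rim, measured before lowering, was about (0.521, 0.262). Long sides agree within about 1–2°.
- **Disagreements:** the scene and side cameras differed by about 4 mm in y. The side view's handle angle of 7.6° came from only 44 pixels, and I set it aside because the plate outlines gave about 2°.
- **Gripper:** it was well clear of the lid.
- **Bystanders:** neither tub looked shifted in the side view, and the blue lid lay clear after the lift. I did not measure any of the three afterwards.

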